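# Set the kitchen timer by its clicks

### The arm

A 6-joint arm with a two-finger parallel gripper is mounted at the origin on a cart in front of the work surface, level with it; the furniture and walls round the work are solid. World frame = base frame: x ahead of the robot, y to its left, z up, the work surface at z = 0. Lengths are in m, angles in rad, forces in N, time in s.
With the tool pointing down it reaches from about 0.35 to 0.85 m from the base axis. Payload 8.1 kg.
Tool frame: the origin (TCP) lies midway between the tips of the shut fingers; the grasp point (between the pads) lies 19 mm behind it; z points along the fingers, y is the line along which they close (so a half turn about z gives the same grasp; the last joint's range is limited). The gripper opens to 85 mm and grips with 20 to 120 N. Pads are 22 mm wide; open, the fingers measure 114 mm over their backs; the gripper's body (76 mm by 85 mm) begins 54 mm behind the grasp point. The pads swing forward as they close: fully open they stand 13 mm farther back than shut.
Start: joints at [-1.338, 0.13, 1.488, -0, 1.523, -0.085], TCP at [0.188, -0.57, 0.231] pointing down, gripper open.
Joint ranges: [-2.96, 2.96], [-0.89, 2.26], [0.02, 2.5], [-1.34, 4.48], [0, 2.73], [-2.66, 2.66]. Speed limits (rad/s): [2.39, 2.39, 2.79, 3.14, 3.14, 3.14].

### API

Orientations are given as a 3x3 rotation matrix whose columns are the frame's x, y, z axes.
In Python, from bench import status, optics, env gives the robot as it stands. The module is installed in compiled form; this text tells all that it offers.
- The arm moves only by the shell command python3 -m jog 'ROWS' [OPENING] [FORCE]. ROWS is JSON, one flat list of numbers, 4 for each row, row after row: the shift along the world's x, y, z in mm, then the turn about the world's z in rad. A call has 1 to 8 rows; each row is the pose to reach, as a shift and turn from the pose commanded when the call began; what a row does not reach only later rows make up. A row lasts 1/10 s, in which the tool goes at most 50 mm and 8.59 degrees, less where a joint would pass 70% of its speed; a pose out of reach is approached as far as the arm can. A call with a gripper value outside its range is refused whole. OPENING is the closure, from 0 (fully open) to 1 (shut), set as the call begins (- or left out, the last holds). The fingers move at their own pace and stop on an object; FORCE is the grip in N (left out, the last holds). Time passes only in rows, so rows that repeat a pose let the fingers close. It gives the time, the measured TCP pose, the force, the opening and the grip force at its end, in the units of the state.
- status.read_state(): the state, without advancing time (a new reading comes with each control period).
- optics.grab_frame(name): name is "scene" or "side" or "wrist"; returns a dict with "image" (420x560x3 uint8, red, green, blue), "fx", "fy", "cx", "cy" (pixels), "cam_to_world" (4x4, takes a point from camera to world coordinates); the wrist camera has in their place "tool_from_camera" (4x4, takes a point from camera to tool coordinates, whose origin is the TCP and whose axes are the flange's). Camera axes: x right, y down, z forward; pixel columns grow to the right and rows downward; lengths in m; the calibration is good to about 2 mm. The wrist camera is an equidistant fisheye: a pixel r from the principal point sees the ray r / f radians off the axis. A picture is of the moment at which its call begins: read the wrist's pose just before it. There is no depth.
- env.close_job(): hands the job in; it is judged then, once.
The state is a dict: "time": time; "joint_positions": joint angles; "qvel": joint speeds; "joint_torque": joint torques, N m; "tool_pos": TCP position; "ee_rot": TCP orientation; "contact_force": force on the tool from outside, world axes, zero at the start; "ft_torque": the same for the moment, N m; "gripper_width": finger opening in m; "grip_force": force on a finger pad.
Only numpy, scipy, OpenCV 4.12 (cv2) and the standard library are available. Lean on these libraries where they do the work, as an engineer would, in place of code of your own. Each camera call takes 0.05 s, during which the arm holds its last target. There are 200 camera calls.

### The job

Set the wind-up timer on the blue base to its third click: turn its red dial anticlockwise (seen from above) until the black pointer tip of its grip rests at the third white line after the white dot, counting the dot as zero. The dial may already stand at the dot, or at the first or second line. Leave the timer on the yellow base as it is, and let go when done.

Things in the scene. Friction and masses are not known exactly. Their poses are not given: they have to be found in the camera images.
- blue_base: Fixed round blue base, 100 mm across, 8 mm high, with a red-topped white wind-up timer (66 mm across, top 62 mm above the worktop) fixed at its centre. Origin: centre of its underside, on the worktop. Its x axis points to the white dot (zero); white lines follow every 25 degrees anticlockwise. Its z axis, straight up, is the dial's axis.
- blue_timer_dial (a joint): Angle of the blue-base timer's dial from the white dot, rad, growing anticlockwise from above; range 0 to 5.76. It clicks every 25 degrees (0.436 rad) and settles into the nearest click when let go; third click = 1.309. Starts near click 0, 1 or 2. Turning takes under 0.2 N m.
- blue_pointer (a point): Black tip of the blue-base dial's grip, 24 mm from the dial's axis, 56 mm above the worktop. The grip is an upright bar along the dial's diameter: 48 mm long, 6 mm thick, from 48 to 60 mm above the worktop, with a 24 mm round hub at its middle. It stands over the red dome of the dial and can be pinched across its two ends (the other is white).
- yellow_pointer (a point): The same point on the other, identical timer, which stands on a yellow base of the same make: black tip of its dial's grip, 24 mm from its axis and 56 mm above the worktop. This dial must not be turned.

How it is judged:
At the end, for the whole second after the job is handed in: The dial of the timer on the blue base is at rest within 10 degrees of its third click (1.309 rad), and the dial of the timer on the yellow base is where it was (its pointer within 8 mm) (value of joint blue_timer_dial between 1.134 and 1.484 rad and velocity of joint blue_timer_dial between -0.1 and 0.1 rad/s and distance of yellow_pointer from where it was at the start of the episode below 0.008 m); the robot touches nothing.
It fails at once if the dial of the timer on the yellow base is turned (its pointer moves 8 mm or more) (distance of yellow_pointer from where it was at the start of the episode above 0.008 m).
It also fails if it takes over 32 s, if anything falls off the work surface, if the arm or the gripper's body presses on something with over 40 N, if the wrist force passes 120 N, or if a joint passes its speed limit or range.

## Working session

There is one attempt and no reset: what is moved stays moved. The work goes in short steps, Python scripts to look and compute and a shell command to move; the robot and the scene stay as the last step left them, time stands still between calls to the robot, and variables do not carry over. Pictures are saved under pics/ and viewed, at most 10 in all, crops included, and the job is handed in when it is done.

```bash
mkdir -p pics
cat > h.py <<'E'
import numpy as np, cv2
from bench import status, optics, env
def grab(n,f):
    s=status.read_state(); d=optics.grab_frame(n); cv2.imwrite(f'pics/{f}.png',d['image'][:,:,::-1]); 
    np.savez(f'pics/{f}.npz',tp=s['tool_pos'],R=s['ee_rot'],**d); return s,d
def ray(d,u,v):
    c=np.array([(u-d['cx'])/d['fx'],(v-d['cy'])/d['fy'],1]); T=np.array(d['cam_to_world'])
    return T[:3,3],T[:3,:3]@c
def onplane(d,u,v,z):
    o,r=ray(d,u,v); return o+r*(z-o[2])/r[2]
def wplane(d,u,v,z):
    a=(u-d['cx'])/d['fx'];b=(v-d['cy'])/d['fy'];t=np.hypot(a,b);s=np.sin(t)/max(t,1e-9)
    M=np.eye(4);M[:3,:3]=d['R'];M[:3,3]=d['tp'];T=M@d['tool_from_camera']
    r=T[:3,:3]@[a*s,b*s,np.cos(t)];o=T[:3,3];return o+r*(z-o[2])/r[2]
E
python3 - <<'E'
from h import *
ims=[]
for n in('scene','side'):
    s,d=grab(n,n+'0'); im=d['image']; hsv=cv2.cvtColor(im,cv2.COLOR_RGB2HSV)
    for c,lo,hi in(('blue',(100,120,40),(130,255,255)),('yel',(20,120,80),(35,255,255)),('red',(0,150,60),(6,255,255))):
        m=cv2.inRange(hsv,lo,hi); k,l,st,ce=cv2.connectedComponentsWithStats(m)
        for i in range(1,k):
            if st[i,4]>60: print(n,c,st[i],ce[i].round(1),onplane(d,*ce[i],.008 if c!='red' else .05).round(3))
print(s['tool_pos'],s['ee_rot'],s['gripper_width'],s['time'])
E
```

```text
scene blue [278 202  14  17 123] [284.8 211.2] [0.528 0.061 0.008]
scene yel [323 200  27  28 601] [336.2 213.3] [0.633 0.01  0.008]
scene yel [465 211  26  20 387] [477.4 220.7] [ 0.913 -0.136  0.008]
scene yel [280 255  51  29 603] [304.2 273.2] [ 0.462 -0.175  0.008]
scene red [290 240  32  25 535] [306.4 253.6] [ 0.466 -0.173  0.05 ]
side blue [245 122  26  17  71] [259.5 125.2] [ 0.594 -1.027  0.008]
side blue [241 244  56  25 581] [268.3 259.5] [0.502 0.118 0.008]
side yel [265 198  44  16 339] [287.1 207.5] [ 0.473 -0.122  0.008]
side yel [202 200  35  29 811] [218.3 213.8] [ 0.617 -0.082  0.008]
side red [235 141  17   6  69] [243.2 143.4] [ 0.61  -0.537  0.05 ]
side red [273 179  29  19 362] [286.9 189.7] [ 0.473 -0.119  0.05 ]
side red [250 222  37  27 673] [267.6 236.5] [0.503 0.116 0.05 ]
[ 0.18737041 -0.56942526  0.23026166] [[ 9.49931472e-01  3.12458051e-01 -4.04658048e-04]
 [ 3.12458268e-01 -9.49929837e-01  1.77098647e-03]
 [ 1.68962230e-04 -1.80875454e-03 -9.99998350e-01]] 0.08561684852726922 0.05
```

View pics/scene0.png

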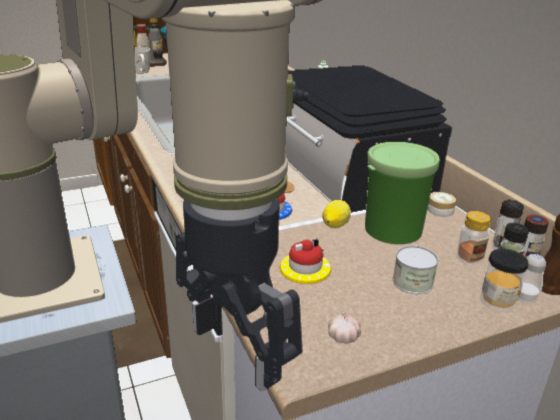

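View pics/side0.png

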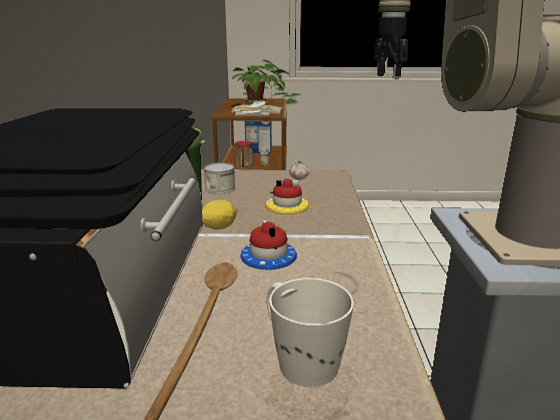

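The scene view shows the yellow timer at about (305,262), with the blue one half hidden behind the arm at (283,208). The side view shows the blue timer at (268,245), near (0.50, 0.12), with a mug in the foreground. I'll move above it for a wrist view.

```bash
python3 -m jog '[18,42,3,0,36,84,6,0,54,126,9,0,71,168,12,0,89,210,15,0,107,252,18,0,125,294,20,0,142,335,20,0]' 0; python3 -m jog '[18,42,0,0,36,84,0,0,54,126,0,0,71,168,0,0,89,210,0,0,107,252,0,0,125,294,0,0,142,335,0,0]'; python3 -m jog '[0,0,0,0,0,0,0,0]'
python3 - <<'E'
from h import *
s,d=grab('wrist','w1');grab('scene','scene1')
print(s['time'],s['tool_pos'],s['ee_rot'],s['joint_positions'],d['fx'],d['cx'],d['cy'],d['tool_from_camera'])
E
```

```text
time: 0.9
tool_pos: [0.3298, -0.2332, 0.2513]
ee_rot: [[0.95, 0.312, 0.0], [0.312, -0.95, -0.0], [0.0, 0.0, -1.0]]
contact_force: [1.0, -0.7, -0.1]
gripper_width: 0.0855
grip_force: 0.0
time: 1.7
tool_pos: [0.4717, 0.1021, 0.251]
ee_rot: [[0.95, 0.313, -0.0], [0.313, -0.95, -0.0], [-0.0, 0.0, -1.0]]
contact_force: [0.2, -0.4, 0.5]
gripper_width: 0.0855
grip_force: 0.0
time: 1.9
tool_pos: [0.4711, 0.1009, 0.2505]
ee_rot: [[0.949, 0.315, -0.002], [0.315, -0.949, -0.001], [-0.002, -0.0, -1.0]]
contact_force: [0.2, -0.3, 0.2]
gripper_width: 0.0855
grip_force: 0.0
1.9 [0.47110522 0.10085151 0.25053373] [[ 9.49092838e-01  3.14991601e-01 -1.75379490e-03]
 [ 3.14991157e-01 -9.49094457e-01 -5.31029811e-04]
 [-1.83178695e-03 -4.84332956e-05 -9.99998321e-01]] [ 1.04679960e-01 -2.00053068e-01  1.77610134e+00 -3.44872968e-04
  1.56734407e+00  1.35502994e+00] 325.19226210127806 276.2859961817667 206.0184619483619 [[ 7.86517480e-04 -9.64417187e-01 -2.64383946e-01  6.61471241e-02]
 [ 9.99999475e-01  9.32130887e-04 -4.25313197e-04 -1.37319773e-03]
 [ 6.56619799e-04 -2.64383472e-01  9.64417414e-01 -1.43690912e-01]
 [ 0.00000000e+00  0.00000000e+00  0.00000000e+00  1.00000000e+00]]
```

View pics/w1.png

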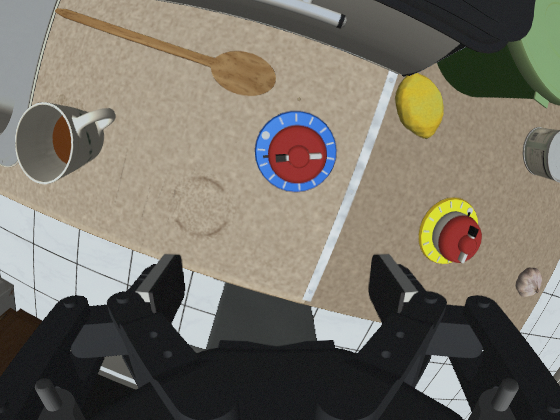

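The wrist view shows the blue base centred at about (296,151), the white dot at (265,135), the black tip at (277,157) and the white tip at (316,156).

```bash
cat > m.py <<'E'
from h import *
def meas(f):
    d=dict(np.load(f'pics/{f}.npz')); im=d['image']; hsv=cv2.cvtColor(im,cv2.COLOR_RGB2HSV)
    b=cv2.inRange(hsv,(100,120,40),(125,255,255)); cs,_=cv2.findContours(b,cv2.RETR_EXTERNAL,cv2.CHAIN_APPROX_NONE)
    c=max(cs,key=cv2.contourArea); p=np.array([wplane(d,*q[0],.008) for q in c])[:,:2]
    (x,y),r=cv2.minEnclosingCircle(p.astype(np.float32)*1000); print('base',x,y,r)
    C=np.array([x,y])/1000
    hull=np.zeros_like(b); cv2.fillPoly(hull,[cv2.convexHull(c)],255)
    hull=cv2.erode(hull,np.ones((3,3)))
    def blobs(lo,hi,z,n,mn):
        k,l,st,ce=cv2.connectedComponentsWithStats(cv2.inRange(hsv,lo,hi)&hull)
        for i in range(1,k):
            if st[i,4]>=mn:
                w=wplane(d,*ce[i],z)[:2]-C; print(n,ce[i].round(1),st[i,4],'r',(np.hypot(*w)*1000).round(1),'ang',np.degrees(np.arctan2(w[1],w[0])).round(1))
    blobs((0,0,170),(180,90,255),.008,'white8',3)
    blobs((0,0,170),(180,90,255),.058,'white58',30)
    blobs((0,0,0),(180,255,45),.060,'black',15)
E
python3 -c "
from m import *
meas('w1')
d=cv2.imread('pics/w1.png')[95:210,235:355]; cv2.imwrite('pics/w1c.png',cv2.resize(d,None,fx=5,fy=5,interpolation=2))"
```

```text
base 503.43756103515625 89.23199462890625 48.655303955078125
white8 [295.5 117. ] 14 r 41.2 ang 18.8
white8 [310.9 120.2] 13 r 41.7 ang -7.1
white8 [281.  120.7] 13 r 40.6 ang 43.6
white8 [322.5 130. ] 12 r 41.3 ang -32.2
white8 [265.3 134.8] 51 r 41.0 ang 79.2
white8 [329.5 143.1] 13 r 42.0 ang -56.8
white8 [261.4 149.4] 12 r 40.6 ang 104.8
white8 [315.3 156. ] 58 r 24.4 ang -83.7
white8 [287.4 157.8] 9 r 12.1 ang 146.8
white8 [330. 158.] 13 r 42.4 ang -81.5
white8 [262.8 164.2] 11 r 41.8 ang 129.8
white8 [324.5 172.2] 10 r 43.3 ang -106.4
white8 [271.5 176.5] 16 r 41.7 ang 155.1
white8 [312.9 181.8] 9 r 42.6 ang -131.1
white8 [284.  184.3] 11 r 42.1 ang 179.7
white8 [298.7 186. ] 9 r 42.2 ang -155.7
white58 [265.3 134.8] 51 r 40.8 ang 75.0
white58 [315.3 156. ] 58 r 17.9 ang -69.6
```

View pics/w1c.png

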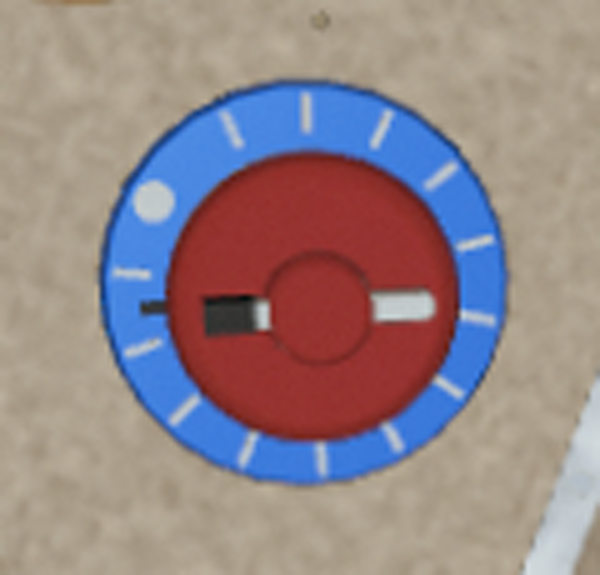

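The crop shows the grip's black end at (205,314) and white end at (435,305), with the hub at (320,307). A thin black flag at (155,308) lies over the ring.

```bash
python3 -c "
from m import *
d=dict(np.load('pics/w1.npz'))
f=lambda a,b,z:wplane(d,235+a/5-.4,95+b/5-.4,z)[:2]
b,w,h=f(205,314,.060),f(435,305,.060),f(320,307,.062)
print(b,w,h,(b+w)/2,np.linalg.norm(b-w)); v=b-w; print(np.degrees(np.arctan2(v[1],v[0])))
C=np.array([.5034,.0892])
for z in (.01,.03,.045,.056):
  v=f(142,308,z)-C;print(z,np.degrees(np.arctan2(v[1],v[0])),np.hypot(*v))
"
```

```text
[0.49521693 0.11125396] [0.51237454 0.06672128] [0.50434906 0.08942747] [0.50379574 0.08898762] 0.04772362104458619
111.0707434784207
0.01 116.30752619676319 0.03895413911126255
0.03 112.98324075044796 0.037871009634047464
0.045 110.36925895945875 0.037146474825919894
0.056 108.38962952356584 0.03666593023186017
```

```bash
python3 -m jog '[11,-4,-40,0.04,22,-8,-80,0.04,33,-12,-120,0.04,33,-12,-140,0.04,33,-12,-150,0.04,33,-12,-150,0.04,33,-12,-150,0.04]' 0.28
python3 - <<'E'
from h import *
s,d=grab('wrist','w2');grab('side','side2')
y=s['ee_rot'];print(s['time'],s['tool_pos'],np.degrees(np.arctan2(y[1][1],y[0][1])),s['gripper_width'])
a=cv2.imread('pics/side2.png')[160:280,200:340]
cv2.imwrite('pics/c2.png',np.hstack([cv2.resize(cv2.imread('pics/w2.png')[100:400,100:460],(480,400)),cv2.resize(a,(320,274))[:,:].copy() if 0 else cv2.copyMakeBorder(cv2.resize(a,(320,274)),0,126,0,0,0)]))
E
```

```text
time: 2.7
tool_pos: [0.5053, 0.0875, 0.1028]
ee_rot: [[0.937, 0.349, 0.002], [0.349, -0.937, 0.0], [0.002, 0.001, -1.0]]
contact_force: [0.4, -0.1, 0.5]
gripper_width: 0.0613
grip_force: 0.0
2.7 [0.50526788 0.0875448  0.10280348] -69.55434442038195 0.06134592515535889
```

View pics/c2.png

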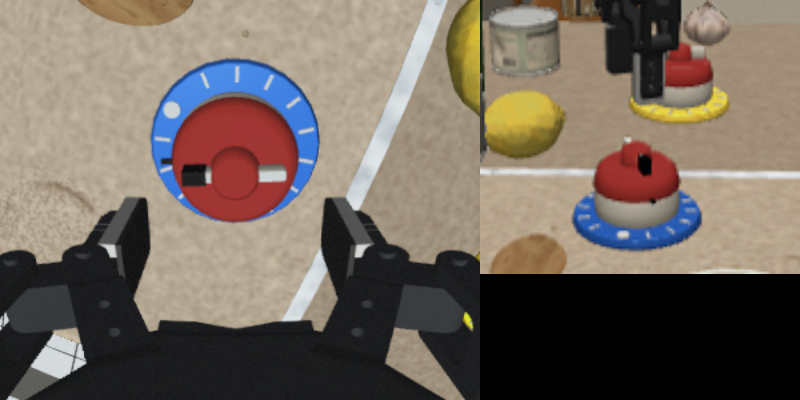

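The wrist crop shows the grip's black end at about (195,175) and white end at (272,173), between the fingers' x span. The side crop shows the fingertips at about (650,100), above and behind the dial. I'll cross-check the centre from the closer view and the side camera.

Run:
```python
from m import *
meas('w2')
d=dict(np.load('pics/w2.npz')); g=lambda a,b,z:wplane(d,100+a*.75,100+b*.75,z)
b,w,h=g(181,176,.06),g(287,174,.06),g(235,173,.062); print(b,w,(b+w)/2,h,np.linalg.norm(b-w)); v=b-w;print(np.degrees(np.arctan2(v[1],v[0])))
s=dict(np.load('pics/side2.npz'))
def proj(p):
    q=np.linalg.inv(s['cam_to_world'])@np.append(p,1); return s['fx']*q[0]/q[2]+s['cx'],s['fy']*q[1]/q[2]+s['cy']
print('axis top',proj([.5038,.0891,.062]),'base ends',proj([.5038-.05,.0891,.008]),proj([.5038+.05,.0891,.008]),'near/far',proj([.5038,.1391,.008]))
print('tcp',proj([.5053,.0875,.1028]), 'hub seen', 200+636*0+156*.4375,160+145*.4375)
```

```text
base 504.0896911621094 88.94384765625 48.74135971069336
white8 [277.4 155.2] 29 r 40.4 ang 18.9
white8 [253.3 160. ] 28 r 40.4 ang 44.9
white8 [301.2 161.2] 32 r 40.5 ang -6.9
white8 [319.6 176.5] 34 r 40.9 ang -32.7
white8 [228.4 182.1] 126 r 41.1 ang 80.9
white8 [329.  197.5] 33 r 41.3 ang -57.9
white8 [221.6 203.9] 33 r 41.8 ang 105.9
white8 [329.3 220.3] 29 r 42.6 ang -82.9
white8 [224.3 226.2] 25 r 43.0 ang 130.6
white8 [255.9 233. ] 28 r 25.5 ang 162.8
white8 [303.9 231.9] 177 r 29.2 ang -110.9
white8 [320.2 241.4] 14 r 44.5 ang -107.6
white8 [235.5 246.7] 10 r 45.3 ang 155.3
white8 [303.7 257.7] 3 r 47.0 ang -131.2
white58 [301.2 161.2] 32 r 44.9 ang 1.2
white58 [319.6 176.5] 34 r 42.2 ang -17.4
white58 [228.4 182.1] 126 r 41.1 ang 63.7
white58 [329.  197.5] 33 r 38.0 ang -36.9
white58 [221.6 203.9] 33 r 36.8 ang 83.7
white58 [303.9 231.9] 177 r 17.4 ang -73.8
black [224.5 221. ] 18 r 31.8 ang 99.0
black [244.8 231. ] 247 r 18.9 ang 110.5
[0.49481626 0.11168893 0.06      ] [0.51276797 0.06646049 0.06      ] [0.50379211 0.08907471 0.06      ] [0.50560602 0.08923661 0.062     ] 0.048660820905818504
111.64871329728125
axis top (np.float64(267.74768211390796), np.float64(223.42708180301202)) base ends (np.float64(296.56795915622666), np.float64(252.05128982114906)) (np.float64(239.5183367759805), np.float64(251.32164338237624)) near/far (np.float64(266.4851936537281), np.float64(265.64017856684006))
tcp (np.float64(266.6968908915333), np.float64(200.73195723237296)) hub seen 268.25 223.4375
```

The centre is consistent at (0.504, 0.089). The dot is at about 80° and the bar at about 111°, so the dial stands at click 1. The target is about 155°. I'll descend and pinch.

```bash
python3 -m jog '[-1,1,-20,0.015,-1,1,-40,0.015,-1,1,-50,0.015,-1,1,-56,0.015,-1,1,-61,0.015,-1,1,-61,0.015,-1,1,-61,0.015]'; python3 -m jog '[0,0,0,0,0,0,0,0,0,0,0,0,0,0,0,0,0,0,0,0]' 0.6 30
```

```text
time: 3.5
tool_pos: [0.5041, 0.0891, 0.041]
ee_rot: [[0.931, 0.364, 0.001], [0.364, -0.931, 0.0], [0.001, 0.0, -1.0]]
contact_force: [0.3, -0.2, -0.5]
gripper_width: 0.0612
grip_force: 0.0
time: 4.0
tool_pos: [0.5053, 0.0882, 0.043]
ee_rot: [[0.931, 0.364, 0.003], [0.364, -0.931, -0.001], [0.003, 0.003, -1.0]]
contact_force: [-5.2, -5.3, 15.0]
gripper_width: 0.0482
grip_force: 33.0
```

```bash
python3 -m jog '[0,0,2,0,0,0,2,0.1,0,0,2,0.2,0,0,2,0.3,0,0,2,0.4,0,0,2,0.4]'; python3 -c "
from h import *
s=status.read_state();print(s['ft_torque'],s['joint_positions'][5])"
```

```text
time: 4.6
tool_pos: [0.5049, 0.0883, 0.044]
ee_rot: [[0.714, 0.7, 0.003], [0.7, -0.714, -0.001], [0.001, 0.003, -1.0]]
contact_force: [-1.4, -4.8, 6.6]
gripper_width: 0.0471
grip_force: 42.3
[-0.53918506  0.16040688 -0.24923131] 0.8694576291456785
```

```bash
python3 -m jog '[0,0,0,0.1,0,0,0,0.2,0,0,0,0.3,0,0,0,0.38,0,0,0,0.38,0,0,0,0.38]'; python3 -m jog '[0,0,0,0,0,0,0,0,0,0,0,0,0,0,0,0,0,0,0,0]' 0.2; python3 -m jog '[0,0,20,0,0,0,50,0,0,0,90,0,0,0,110,0,0,0,110,0,0,0,110,0]'
python3 - <<'E'
from h import *
s,d=grab('wrist','w3'); cv2.imwrite('pics/c3.png',cv2.resize(d['image'][60:360,100:460,::-1],(720,600)))
E
```

```text
time: 5.2
tool_pos: [0.5046, 0.0884, 0.0439]
ee_rot: [[0.406, 0.914, 0.002], [0.914, -0.406, -0.001], [0.0, 0.002, -1.0]]
contact_force: [-2.0, -4.4, 6.3]
gripper_width: 0.0472
grip_force: 42.9
time: 5.7
tool_pos: [0.5034, 0.0891, 0.0422]
ee_rot: [[0.406, 0.914, -0.0], [0.914, -0.406, 0.0], [-0.0, -0.0, -1.0]]
contact_force: [-0.7, -0.5, 0.0]
gripper_width: 0.0681
grip_force: 0.0
time: 6.3
tool_pos: [0.5036, 0.0891, 0.1523]
ee_rot: [[0.406, 0.914, 0.001], [0.914, -0.406, 0.0], [0.0, 0.001, -1.0]]
contact_force: [-0.0, 1.0, -0.6]
gripper_width: 0.0682
grip_force: 0.0
```

View pics/c3.png

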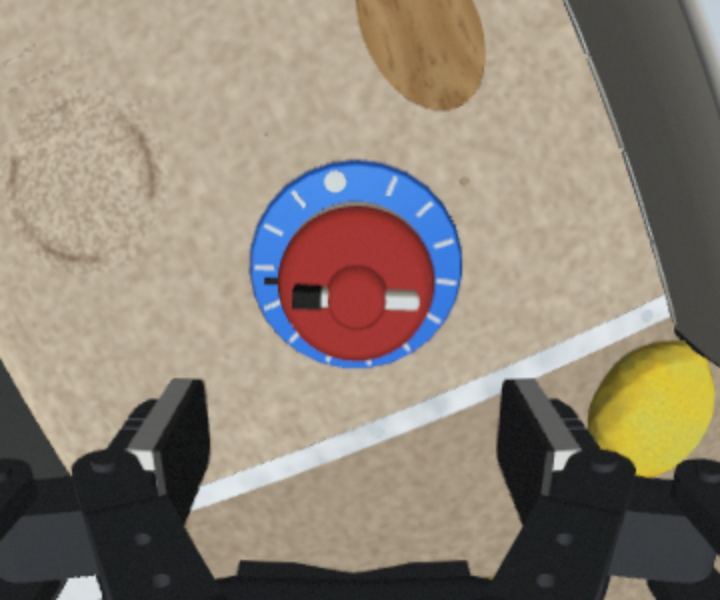

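The crop shows the dot at (335,182), lines 1 to 3 at (298,199), (272,230) and (263,267), and the grip running from black (292,296) to white (420,301). I'll compute the angle before handing in.

Run:
```python
from m import *
d=dict(np.load('pics/w3.npz')); g=lambda a,b,z:wplane(d,100+a*.5-.25,60+b*.5-.25,z)
b,w=g(292,296,.06),g(420,301,.06);v=b-w;A=lambda v:np.degrees(np.arctan2(v[1],v[0]))
C=np.array([.504,.089,.008]);print(A(v),np.linalg.norm(v),[A(g(*p,.008)-C) for p in((335,182),(298,199),(272,230),(263,267))])
```

```text
153.76574162597015 0.04847589212610429 [np.float64(80.10679055658785), np.float64(105.74680115142235), np.float64(131.18544873855743), np.float64(155.17592839133152)]
```

Bar at 153.8°, third line at 155.2°: a match within 2°.

```bash
python3 -m jog '[0,0,0,0,0,0,0,0,0,0,0,0]' | head -1; python3 -c "
from bench import env
print(env.close_job())"
```

```text
time: 6.65
the job is handed in; nothing more can be done
None
```

The blue timer's dial now stands at its third click (measured about 1.5° from the third line). I did not touch the yellow timer; the gripper let go and the job was handed in at about 6.7 s.

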